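# Peel the top tray off the stack and show it to the code reader

### The job

Draw the sliding hold-down of the tray magazine fully back, then peel the top tray off the stack it sticks in: lift it by the upright tab at its corner, so that this corner comes well up while the diagonally opposite corner still sits down in the stack, and only then take the tray out. Leave the lower tray seated in the magazine and the hold-down drawn back, do not knock the bush and sleeves standing behind, and finish while still holding the top tray in the gripper, level and still, centred about 10 cm above the window of the code reader, for its underside to be read.

Things in the scene. Friction and masses are not known exactly. Their poses are not given: they have to be found in the camera images.
- top_tray: top tray, pressed plain metal, 90 g: floor 84 x 124 mm, 24 mm walls leaning out 12 degrees, flange 110 (x) by 150 mm (y), its top 27 mm above the underside. Origin: centre of the underside, 13 mm above the worktop when seated; z up, axes as the magazine's. Upright pull tab at its (-x, +y) corner. Sticks in the lower tray (2 to 4 N at the tab peel it); free of the nibs about 8 mm up
- tab (a point): middle of the pull tab, at (-58, 81, 42) mm in the top tray's frame, 55 mm above the worktop when seated: upright plate 9 mm thick, 26 mm long, 29 mm high, top 55 mm above the tray's underside. Its length runs along the diagonal, direction (-0.582, 0.813) in the tray's frame; grip it across, along (0.813, 0.582)
- far_corner (a point): corner of the top tray's flange farthest from the tab, on the flange's underside, at (52, -72, 24) mm in the top tray's frame; beside the pivot of the peeling motion, which is the floor's corner (42, -62, 0) mm
- lower_tray: lower tray, same pressed shape, 120 x 158 mm over the flange, 26 mm high, 0.8 kg, loose between lugs on the magazine's base plate; sprung rubber nibs in its long walls hold pips on the top tray. Origin: centre of the underside, 8 mm above the worktop; z up, axes as the magazine's. With the top tray seated, the tab point is 47 mm and the far corner point 29 mm up in this frame
- magazine: fixed magazine: grey base plate 136 (x) by 250 mm (y), 8 mm thick, on the worktop, carrying the trays; guide of the hold-down at its -y end (cheeks 40 mm wide over all, tops 48 mm above the worktop, y = -92 to -148 mm). Origin: on the worktop under the centre of both trays; z up
- hold_down (a joint): travel of the hold-down, a steel tongue 24 mm wide lying 1.5 mm above the middle of the top tray's -y flange: 0 = over the tray by 13 mm, 0.030 m = drawn back to its stop, clear. Slides along the magazine's -y with about 1.5 N of friction and stays where left; starts at 0 to 5 mm
- knob (a point): middle of the black upright grip on the hold-down: 14 mm thick (magazine x), 30 mm long (y), from 48 to 80 mm above the worktop; this point is 65.5 mm above the worktop, at x = 0, y = -112 mm minus the joint value in the magazine's frame. Grip it along the magazine's x, fingertips above the guide cheeks
- window (a point): centre of the glass window (52 x 72 mm) on top of the fixed code reader, a low grey housing 90 x 110 x 28 mm on the worktop; 27.5 mm above the worktop, z up
- bush: bystander, flanged brass bush, 42 mm across, 26 mm high, standing on the worktop; origin: centre of its underside
- tall_sleeve: bystander, plain round steel sleeve, 35 mm across, 62 mm high, standing on the worktop; origin: centre of its underside
- short_sleeve: bystander, plain round steel sleeve, 31 mm across, 26 mm high, standing on the worktop; origin: centre of its underside
- reader: the code reader's housing, fixed; origin: centre of its underside, on the worktop

How it is judged:
By the outcome, as a careful person would: the job done as asked, in the order asked, and still so for the second after the job is handed in, while the arm keeps its last pose, push and grip.
It also fails if it takes over 46 s, if anything falls off the work surface, if the arm or the gripper's body presses on something with over 40 N, if the wrist force passes 120 N, or if a joint passes its speed limit or range.

### The arm

A 6-joint arm with a two-finger parallel gripper is mounted at the origin on a cart in front of the work surface, level with it; the furniture and walls round the work are solid. World frame = base frame: x ahead of the robot, y to its left, z up, the work surface at z = 0. Lengths are in m, angles in rad, forces in N, time in s.
With the tool pointing down it reaches from about 0.35 to 0.775 m from the base axis. Payload 5.5 kg.
Tool frame: the origin (TCP) lies between the finger pads; the fingertips stand env.nose_length ahead of it and the grasp point (between the pads) lies 8 mm behind it (env.nose_length is the distance from the TCP to the fingertips, in m); z points along the fingers, y is the direction in which the jaws open and shut (so a half turn about z gives the same grasp; the last joint's range is limited). The gripper opens to 85 mm and grips with 20 to 120 N. Pads are 22 mm wide; open, the fingers measure 114 mm over their backs; the gripper's body (76 mm by 85 mm) begins 54 mm behind the grasp point. The pads swing forward as they close: fully open they stand 13 mm farther back than shut.
Start: joints at [-1.453, 0.313, 0.046, 1.304, 0, 1.431], TCP at [0.147, -0.556, 0.242] pointing down, gripper open.
Joint ranges: [-2.76, 2.76], [-0.86, 1.69], [-1.03, 1.26], [-2.2, 2.34], [-1.47, 1.5], [-3.14, 3.14]. Speed limits (rad/s): [2.57, 2.57, 3.14, 3.14, 3.14, 3.14].

### API

Orientations are given as a unit quaternion [w, x, y, z].
In Python, from workcell import env gives the robot as it stands. The module is installed in compiled form; this text tells all that it offers.
- The arm moves only by the shell command python3 -m creep 'ROWS' [FORCE]. ROWS is a JSON object of lists of equal length, an entry for each row: "hand": the finger opening in mm, from 0 to 85.4; "delta_pos": the shift along the tool's x, y, z scaled (see below), a list of three; "turn": the turn about the tool's z scaled (see below). In form: {"hand": [hand, ...], "delta_pos": [[dx, dy, dz], ...], "turn": [turn, ...]}. A call has exactly 5 rows; each row shifts and turns the commanded pose from where the row before left it, along the tool's axes as they then stand; what a row does not reach is not made up. The controller multiplies each number of a shift by 0.8 m and each number of a turn by 5 degrees. A row lasts 1/12 s, in which the tool goes at most 41.7 mm and 7.16 degrees, less where a joint would pass 70% of its speed; a pose out of reach is approached as far as the arm can. A call with a number of a shift or a turn outside -1 to 1 is refused whole. A call with a gripper value outside its range is refused whole. The fingers move at their own pace and stop on an object; FORCE is the grip in N (left out, the last holds). Time passes only in rows, so rows that do not move let the fingers close, or fill a call up. It gives the time, the measured TCP pose, the force and the opening at its end, in the units of the state.
- env.get_state(): the state, without advancing time (a new reading comes with each control period).
- env.read_camera(name): name is "side" or "top"; returns a dict with "pixels" (400x640x3 uint8, red, green, blue), "depth" (400x640 float32, m along the optical axis (not along the pixel's ray), 0 where there is no reading), "fx", "fy", "cx", "cy" (pixels), "origin" and "orientation" of the camera in the world. Camera axes: x right, y down, z forward; pixel columns grow to the right and rows downward; lengths in m; the calibration is good to about 2 mm. A picture is of the moment at which its call begins.
- env.hand_in(): hands the job in, once; it reports no verdict.
Trained networks look in the newest picture that a camera, given by its name, has taken for a name from the list of things; names that differ only in an ending like _2 or _b are one class to them, and where a whole thing is asked for, a point or a joint stands for the part that bears it (a point fixed in the world has none). Each returns a list of dicts, best first, with "score" (0 to 1); they miss things now and then, are a little off and sometimes report something else, mostly with a low value. They report only what shows in the picture. A call takes as long as a camera call.
- env.find_in(camera, target): "location" ([row, column] in pixels, amid what is visible of it).
- env.pinpoint(camera, target): "location" ([row, column] in pixels: a listed point, or the origin of a listed thing).
The state is a dict: "clock": time; "joint_pos": joint angles; "qvel": joint speeds; "tau": joint torques, N m; "tcp_pos": TCP position; "orientation": TCP orientation; "wrist_force": force on the tool from outside, world axes, zero at the start; "ft_torque": the same for the moment, N m; "finger_gap": finger opening in m.
Only numpy, scipy, OpenCV 4.12 (cv2) and the standard library are available. Lean on these libraries where they do the work, as an engineer would, in place of code of your own. Each camera call takes 0.05 s, during which the arm holds its last target.

## Working session

There is one attempt and no reset: what is moved stays moved. The work goes in short steps, Python scripts to look and compute and a shell command to move; the robot and the scene stay as the last step left them, time stands still between calls to the robot, and variables do not carry over. Pictures are saved under pics/ and viewed, and the job is handed in when it is done.

```bash
mkdir -p pics; cat > h.py <<'E'
import numpy as np, cv2
from workcell import env
from scipy.spatial.transform import Rotation as R
def rot(q): return R.from_quat([q[1],q[2],q[3],q[0]])
def shot(cam,name=None):
    c=env.read_camera(cam)
    if name: cv2.imwrite('pics/'+name+'.png',cv2.cvtColor(c['pixels'],cv2.COLOR_RGB2BGR))
    return c
def ray(c,rc):
    r,k=rc
    d=np.array([(k-c['cx'])/c['fx'],(r-c['cy'])/c['fy'],1.])
    return np.array(c['origin']),rot(c['orientation']).apply(d)
def at_z(c,rc,z):
    o,d=ray(c,rc); return o+d*(z-o[2])/d[2]
def at_depth(c,rc):
    o,d=ray(c,rc); r,k=int(round(rc[0])),int(round(rc[1]))
    p=c['depth'][max(0,r-1):r+2,max(0,k-1):k+2]; p=p[p>0]
    return o+d*np.median(p) if len(p) else None
def proj(c,p):
    q=rot(c['orientation']).inv().apply(np.array(p)-c['origin'])
    return np.array([c['cy']+c['fy']*q[1]/q[2],c['cx']+c['fx']*q[0]/q[2]])
E
python3 - <<'E'
from h import *
np.set_printoptions(precision=4,suppress=True)
s=env.get_state(); print(s['clock'],s['tcp_pos'],s['orientation'],s['finger_gap'],env.nose_length)
Z={'tab':.055,'far_corner':.037,'knob':.0655,'window':.0275,'top_tray':.013,'lower_tray':.008,'magazine':0,'bush':0,'tall_sleeve':0,'short_sleeve':0,'reader':0}
for cam in('top','side'):
    c=shot(cam,cam+'0'); print(cam,c['origin'],rot(c['orientation']).as_matrix()[:,2],c['fx'])
    for n,z in Z.items():
        for d in env.pinpoint(cam,n)[:2]:
            print(n,round(d['score'],2),np.round(d['location'],1),at_z(c,d['location'],z),at_depth(c,d['location']))
print(env.get_state()['clock'])
E
```

```text
0.0 [ 0.1465 -0.5555  0.2414] [-0.0009  0.9917  0.1285  0.    ] 0.08514960997261346 0.011
top [ 0.5508 -0.0381  0.9635] [ 0.0773  0.01   -0.997 ] 460.5402308944339
tab 0.61 [300.  229.3] [0.4374 0.1601 0.055 ] [0.4355 0.1634 0.0397]
far_corner 0.61 [240.1 306.4] [0.5496 0.0075 0.037 ] [0.5496 0.0073 0.0393]
far_corner 0.51 [302.8 232.4] [0.4295 0.1579 0.037 ] [0.4336 0.1513 0.068 ]
knob 0.7 [268.7 330.4] [ 0.4932 -0.0389  0.0655] [ 0.494  -0.0389  0.0782]
window 0.56 [246.4 425.6] [ 0.53   -0.2324  0.0275] [ 0.5301 -0.2322  0.0285]
window 0.5 [269.3 330.8] [ 0.4895 -0.0398  0.0275] [ 0.4929 -0.0397  0.0785]
top_tray 0.87 [267.8 275.6] [0.4948 0.0733 0.013 ] [0.495  0.0727 0.0176]
magazine 0.25 [241.9 422.6] [ 0.5389 -0.2323  0.    ] [ 0.5393 -0.2266  0.028 ]
bush 0.66 [155.1 276.4] [0.7308 0.0682 0.    ] [0.7301 0.0678 0.0035]
tall_sleeve 0.6 [158.7 329.4] [ 0.7196 -0.0438  0.    ] [ 0.7192 -0.0437  0.0025]
short_sleeve 0.51 [171.8 372.8] [ 0.6889 -0.1343  0.    ] [ 0.6886 -0.1341  0.0026]
reader 0.57 [246.3 423.8] [ 0.5297 -0.2344  0.    ] [ 0.5304 -0.2287  0.028 ]
side [ 0.3087 -0.6206  0.6378] [ 0.3412  0.6761 -0.653 ] 424.8018018413204
tab 0.97 [183.1 213.3] [0.4317 0.1627 0.055 ] [0.4296 0.1491 0.0651]
far_corner 0.6 [215.2 291. ] [ 0.5472 -0.0006  0.037 ] [0.5485 0.0029 0.0336]
knob 0.68 [224. 273.] [ 0.4943 -0.0362  0.0655] [ 0.4902 -0.0491  0.0781]
window 0.62 [302.1 337.4] [ 0.5285 -0.2333  0.0275] [ 0.5283 -0.2336  0.0281]
top_tray 0.79 [213.  253.9] [0.488  0.0704 0.013 ] [0.4868 0.0659 0.0171]
magazine 0.69 [215.6 257.5] [0.4957 0.0727 0.    ] [0.4903 0.0529 0.0182]
bush 0.64 [184.2 351.2] [0.736  0.0683 0.    ] [0.7275 0.0546 0.0127]
tall_sleeve 0.77 [212.1 371.1] [ 0.7234 -0.04    0.    ] [ 0.7094 -0.0597  0.0216]
short_sleeve 0.72 [242.4 382. ] [ 0.6923 -0.13    0.    ] [ 0.6808 -0.1447  0.0191]
reader 0.88 [309.3 336.9] [ 0.5301 -0.2289 -0.    ] [ 0.5205 -0.2458  0.0275]
1.2
```

View pictures.

View pics/top0.png

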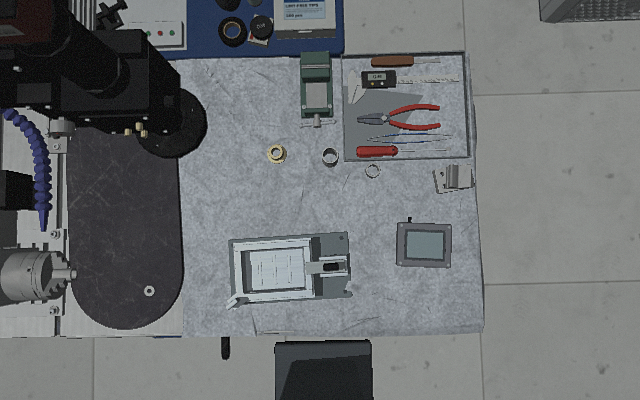

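View pics/side0.png

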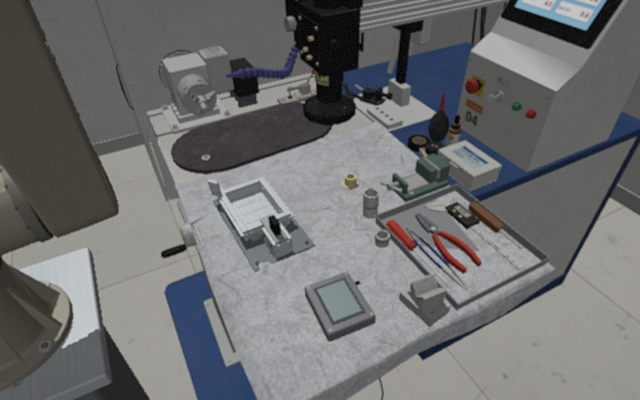

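The top view shows the magazine around (285,268), with its knob near (332,267) and the tab near (233,301). The reader is at (425,244), and the bush and sleeves are in a row at about 155–172. I'll zoom in.

```bash
python3 - <<'E'
import cv2
a=cv2.imread('pics/top0.png')[222:322,215:365]; cv2.imwrite('pics/t0z.png',cv2.resize(a,None,fx=5,fy=5,interpolation=cv2.INTER_CUBIC))
a=cv2.imread('pics/side0.png')[165:275,195:325]; cv2.imwrite('pics/s0z.png',cv2.resize(a,None,fx=5,fy=5,interpolation=cv2.INTER_CUBIC))
E
```

```text
(no output)
```

View pics/t0z.png

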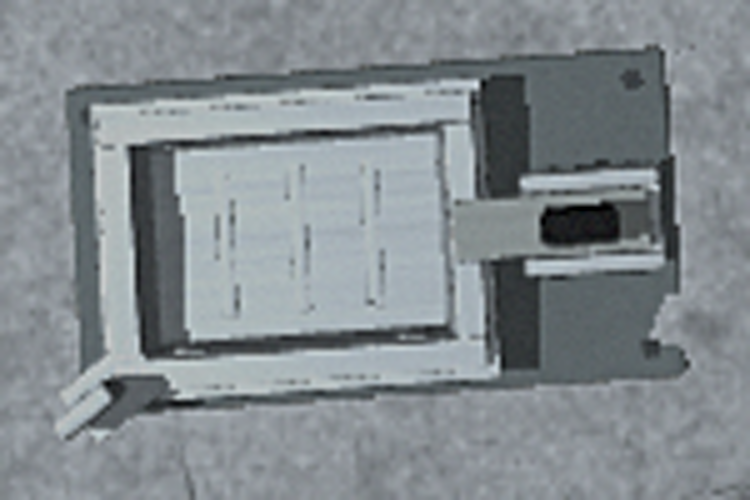

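View pics/s0z.png

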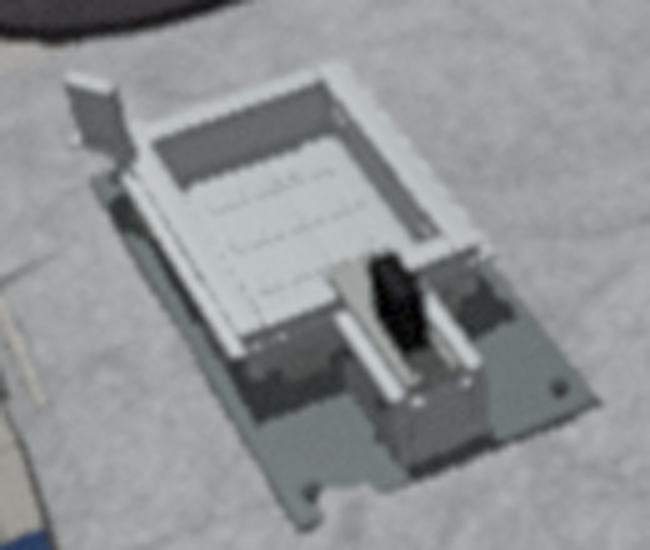

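```bash
python3 - <<'E'
from h import *
from scipy.optimize import least_squares
np.set_printoptions(precision=4,suppress=True)
T=[((55,75,40),(242.6,233.4)),((55,-75,40),(238,310.4)),((-55,-75,40),(296.4,314.4)),((68,125,8),(240.4,228.6)),((68,-125,8),(231.6,348)),((-58,81,55),(300,229.3))]
S=[((55,75,40),(178,260.6)),((55,-75,40),(215,293)),((-55,-75,40),(236,242.4)),((68,-125,8),(245.6,315.4)),((-58,81,55),(183.1,213.3)),((52,-72,37),(215.2,291))]
ct,cs=shot('top'),shot('side')
def res(p,sets):
    c,s=np.cos(p[2]),np.sin(p[2]);o=[]
    for cam,L in sets:
        for m,px in L:
            m=np.array(m)/1e3; w=[p[0]+c*m[0]-s*m[1],p[1]+s*m[0]+c*m[1],m[2]]
            o+=list(proj(cam,w)-px)
    return np.array(o)
for sets in ([(ct,T)],[(cs,S)],[(ct,T),(cs,S)]):
    r=least_squares(res,[.495,.072,0],args=(sets,),loss='soft_l1'); print(r.x,np.degrees(r.x[2])); print(res(r.x,sets).reshape(-1,2))
p=r.x; c,s=np.cos(p[2]),np.sin(p[2])
W=lambda x,y:(p[0]+c*x-s*y,p[1]+s*x+c*y)
print('tab',W(-.058,.081),'knob j0',W(0,-.112),'far',W(.052,-.072))
# knob from depth: top of knob at z .08
k=at_z(ct,(222+225/5,215+580/5),.08); d=k[:2]-p[:2]; print('knob local',c*d[0]+s*d[1],-s*d[0]+c*d[1],k)
s_=env.get_state(); Rm=rot(s_['orientation']).as_matrix(); print(Rm); print(s_['tcp_pos'], s_['clock'])
for nm,w,cam in (('rd',(222,1),ct),):
    pass
E
```

```text
[0.4948 0.0718 0.017 ] 0.9727431529877149
[[  0.0694   2.9837]
 [  1.2484   0.7797]
 [ -1.5251  -0.806 ]
 [ -3.0391 -13.3435]
 [  0.2413 -12.3772]
 [  0.9288   4.2651]]
[0.4892 0.0662 0.0628] 3.5962120118214225
[[ 0.455   1.2987]
 [ 0.1823 -0.4702]
 [-0.7715  1.4937]
 [-7.6029 -4.922 ]
 [ 5.4542  0.1467]
 [ 0.7449 -0.3146]]
[0.4933 0.0701 0.0197] 1.129847985903199
[[  0.896    3.7525]
 [  1.8696   1.5523]
 [ -0.8982   0.1261]
 [ -2.1752 -12.62  ]
 [  0.7749 -11.6485]
 [  1.7879   5.2123]
 [ -0.8617   3.9827]
 [ -0.3517  -0.3547]
 [ -2.7957   0.789 ]
 [ -7.6249  -5.6083]
 [  2.8265   2.5324]
 [  0.1545  -0.1698]]
tab (np.float64(0.43369237685536255), np.float64(0.14993998236912384)) knob j0 (np.float64(0.495486730095464), np.float64(-0.041878832942715605)) far (np.float64(0.5466878884524347), np.float64(-0.0008612588688578227))
knob local 0.0018387285889376642 -0.11032745795192703 [ 0.4973 -0.0402  0.08  ]
[[ 0.967   0.2549  0.    ]
 [ 0.2549 -0.967  -0.0001]
 [ 0.      0.0001 -1.    ]]
[ 0.1466 -0.556   0.2423] 1.3
```

```bash
cat > fit.py <<'E'
from h import *
from scipy.optimize import least_squares
np.set_printoptions(precision=4,suppress=True)
T=[((55,75,40),(242.6,233.4)),((55,-75,40),(238,310.4)),((-55,-75,40),(296.4,314.4)),((68,1,8),(240.4,228.6)),((68,-1,8),(231.6,348))]
S=[((55,75,40),(178,260.6)),((55,-75,40),(215,293)),((-55,-75,40),(236,242.4)),((68,-1,8),(245.6,315.4))]
ct,cs=shot('top'),shot('side')
def res(p,sets):
    c,s=np.cos(p[2]),np.sin(p[2]);o=[]
    for cam,L in sets:
        for m,px in L:
            m=np.array(m)/1e3
            if m[1]==.001:m[1]=p[3]
            if m[1]==-.001:m[1]=p[4]
            w=[p[0]+c*m[0]-s*m[1],p[1]+s*m[0]+c*m[1],m[2]]
            o+=list(proj(cam,w)-px)
    return np.array(o)
for sets in ([(ct,T)],[(cs,S)],[(ct,T),(cs,S)]):
    r=least_squares(res,[.495,.072,0.05,.1,-.15],args=(sets,)); print(r.x,np.degrees(r.x[2])); print(res(r.x,sets).reshape(-1,2))
p=r.x; c,s=np.cos(p[2]),np.sin(p[2])
W=lambda x,y:np.array((p[0]+c*x-s*y,p[1]+s*x+c*y))
print('tab',W(-.058,.081),'knob j0',W(0,-.112),'far',W(.052,-.072))
k=at_z(ct,(222+225/5,215+580/5),.08); d=k[:2]-p[:2]; print('knob local',c*d[0]+s*d[1],-s*d[0]+c*d[1],k)
for cam,nm,o,z in((ct,'top0',(215,222),5),(cs,'side0',(195,165),5)):
    im=cv2.imread('pics/'+nm+'.png'); im=cv2.resize(im,None,fx=5,fy=5,interpolation=cv2.INTER_CUBIC)
    def P(x,y,z):
        q=proj(cam,[*W(x/1e3,y/1e3),z/1e3]); return (int(q[1]*5+2),int(q[0]*5+2))
    def poly(L,col):
        for a,b in zip(L,L[1:]+L[:1]): cv2.line(im,P(*a),P(*b),col,1)
    poly([(55,75,40),(55,-75,40),(-55,-75,40),(-55,75,40)],(0,0,255))
    u=np.array([-.582,.813])*13;v=np.array([.813,.582])*4.5;t=np.array([-58,81])
    for zz in(39,68): poly([(*(t+a*u+b*v),zz) for a,b in((1,1),(1,-1),(-1,-1),(-1,1))],(0,200,0))
    for y in(-112,): poly([(7,y+15,80),(7,y-15,80),(-7,y-15,80),(-7,y+15,80)],(255,0,255))
    x0,y0=o; cv2.imwrite('pics/'+nm+'f.png',im[y0*5:y0*5+550,x0*5:x0*5+750])
E
python3 fit.py
```

```text
[ 0.4926  0.0733  0.0376  0.0947 -0.1535] 2.153414588606672
[[ 1.9919  1.7212]
 [ 1.6244 -0.5458]
 [-1.2071 -1.0019]
 [-1.6503 -0.1099]
 [-0.8023 -0.0534]]
[ 0.4873  0.0664  0.0649  0.101  -0.1493] 3.7195053405015726
[[ 0.6545  0.4033]
 [ 0.3687 -1.3107]
 [-0.4953  0.6365]
 [-0.2308  0.2771]]
[ 0.4911  0.0716  0.0429  0.0959 -0.1524] 2.460230612710143
[[ 2.9112  2.4389]
 [ 2.1419  0.1588]
 [-0.6991  0.0062]
 [-0.6675 -0.048 ]
 [-0.464   0.0263]
 [-0.9722  1.9762]
 [-1.0663 -1.1134]
 [-2.8071  0.5656]
 [-0.4942  0.5047]]
tab [0.4297 0.15  ] knob j0 [ 0.4959 -0.0403] far [0.5462 0.0019]
knob local 0.001375180943294278 -0.11190175178200322 [ 0.4973 -0.0402  0.08  ]
```

View pics/top0f.png

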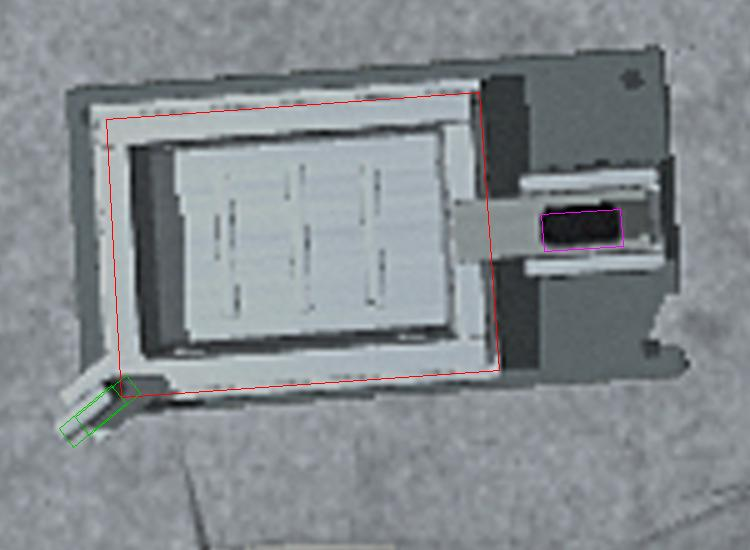

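View pics/side0f.png

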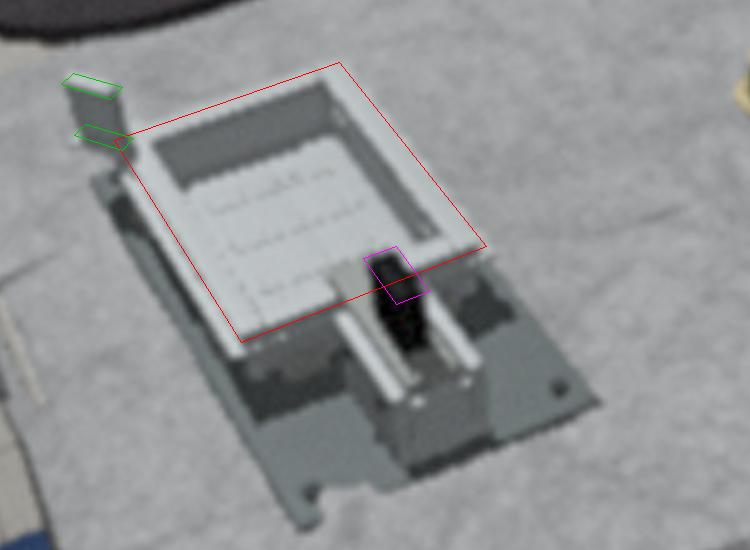

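```bash
sed -i 's/((55,75,40)/((60,79,34)/g; s/((55,-75,40)/((60,-79,34)/g; s/((-55,-75,40),(/((-60,-79,34),(/g' fit.py; python3 fit.py
```

```text
[ 0.4913  0.0751  0.0416  0.0925 -0.1557] 2.381929524801208
[[ 0.4385 -0.7792]
 [-0.4738  0.3864]
 [ 1.3452  0.4782]
 [-0.8795 -0.0621]
 [-0.5083 -0.0359]]
[ 0.4875  0.075   0.0711  0.1    -0.1578] 4.074082182016635
[[-0.872   0.3705]
 [ 0.0604  0.3655]
 [ 1.0856 -1.5162]
 [-0.7304  0.8618]]
[ 0.4902  0.0753  0.0495  0.0917 -0.1565] 2.838750657938468
[[ 1.3325 -1.0848]
 [-0.2052  0.0466]
 [ 1.5833  0.6137]
 [ 0.0128  0.001 ]
 [-0.5729 -0.0004]
 [-1.2208  2.2716]
 [ 0.2169  1.0335]
 [ 0.4831 -1.3444]
 [-0.5482  0.593 ]]
tab [0.4282 0.1533] knob j0 [ 0.4957 -0.0366] far [0.5457 0.0059]
knob local 0.0014153960922039764 -0.11565572824502504 [ 0.4973 -0.0402  0.08  ]
```

View pics/top0f.png

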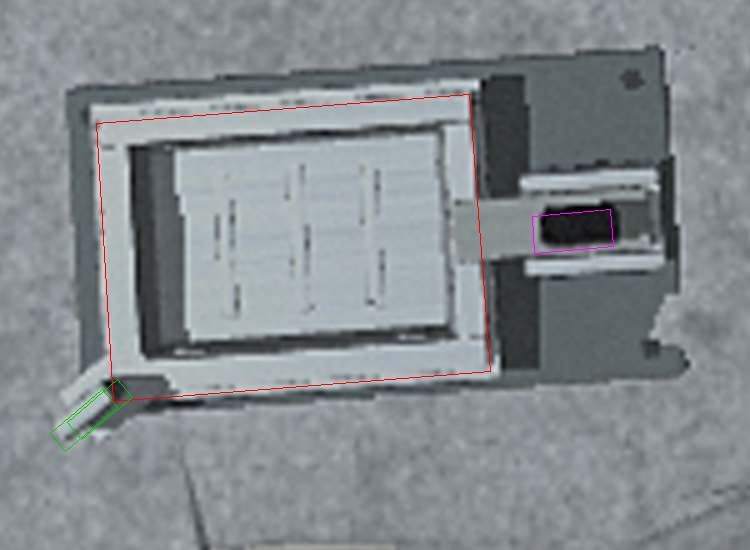

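View pics/side0f.png

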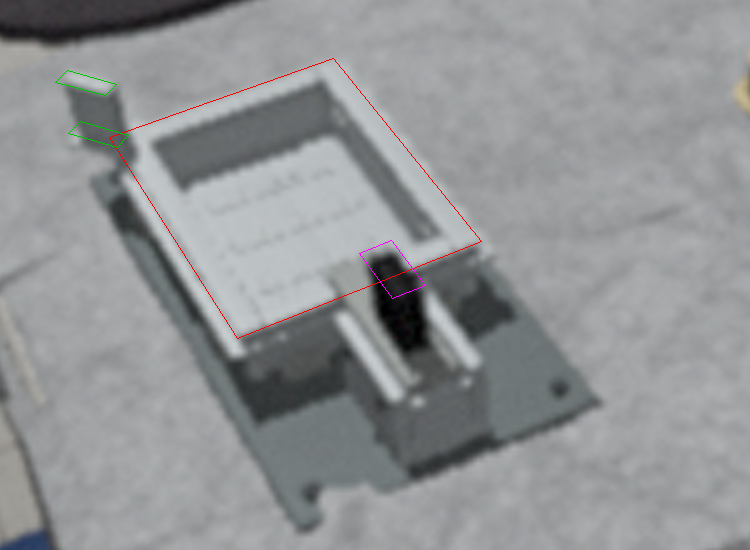

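```bash
cat > cloud.py <<'E'
from h import *
np.set_printoptions(precision=4,suppress=True)
def cloud(c):
    v,u=np.mgrid[0:400,0:640]; z=c['depth']
    q=np.stack([(u-c['cx'])/c['fx']*z,(v-c['cy'])/c['fy']*z,z],-1)
    return rot(c['orientation']).apply(q.reshape(-1,3)).reshape(400,640,3)+c['origin'], z>0
E
python3 - <<'E'
from cloud import *
for n in('top','side'):
    c=shot(n); P,ok=cloud(c)
    def sel(x0,x1,y0,y1,z0,z1):
        m=ok&(P[...,0]>x0)&(P[...,0]<x1)&(P[...,1]>y0)&(P[...,1]<y1)&(P[...,2]>z0)&(P[...,2]<z1); return P[m]
    print(n)
    # worktop height
    a=sel(.6,.65,-.05,.1,-.02,.02); print('table z',np.median(a[:,2]),a[:,2].std())
    for nm,b in(('tab',(.40,.47,.12,.2,.046,.09)),('tabtop',(.40,.47,.12,.2,.062,.09)),('knob',(.46,.53,-.09,0,.055,.1)),('knobtop',(.46,.53,-.09,0,.074,.1)),('flange',(.40,.58,-.02,.16,.03,.043)),('reader',(.45,.62,-.31,-.15,.02,.04)),('tall',(.69,.76,-.09,0,.055,.1))):
        a=sel(*b); 
        if len(a)==0: print(nm,0); continue
        r=cv2.minAreaRect((a[:,:2]*1000).astype(np.float32)); print(nm,len(a),a.mean(0),a.min(0),a.max(0),np.round(r[0],1),np.round(r[1],1),round(r[2],1))
E
```

```text
top
table z 0.0017817318923676329 0.0021009400018553092
tab 73 [0.4321 0.1521 0.0659] [0.4207 0.1418 0.0496] [0.4414 0.1641 0.0713] [431.4 153.4] [ 8.8 26.1] 37.8
tabtop 63 [0.4315 0.1531 0.0676] [0.4218 0.1426 0.0628] [0.4409 0.1641 0.0713] [431.3 153.5] [ 8.7 25.9] 37.2
knob 122 [ 0.4977 -0.0394  0.0779] [ 0.4897 -0.0537  0.057 ] [ 0.5045 -0.0247  0.0831] [497.2 -39.2] [13.8 29.6] 4.0
knobtop 114 [ 0.4973 -0.0392  0.0788] [ 0.4897 -0.0537  0.0743] [ 0.5045 -0.0247  0.0831] [497.  -39.3] [13.6 29.6] 3.4
flange 2121 [0.4901 0.0797 0.0376] [ 0.4161 -0.0188  0.03  ] [0.5542 0.1598 0.043 ] [486.  71.] [132.7 181.2] 2.4
reader 2405 [ 0.5335 -0.2293  0.0269] [ 0.4852 -0.2863  0.0205] [ 0.5809 -0.1735  0.0333] [ 533.4 -230.2] [110.7  90. ] 85.8
tall 99 [ 0.7167 -0.0445  0.0613] [ 0.7006 -0.0607  0.0552] [ 0.7342 -0.0288  0.0651] [717.4 -44.8] [31.7 33.5] 88.3
side
table z 0.0015865825887954599 0.0015928458457918038
tab 107 [0.4294 0.1509 0.0594] [0.4196 0.1412 0.0462] [0.4403 0.1655 0.0706] [429.4 153.3] [10.8 28. ] 40.7
tabtop 47 [0.4296 0.152  0.0662] [0.4206 0.1414 0.0622] [0.4401 0.1655 0.0706] [429.9 153.2] [10.2 25. ] 40.7
knob 163 [ 0.4944 -0.0444  0.0718] [ 0.4884 -0.0551  0.0551] [ 0.5031 -0.0236  0.0811] [495.8 -39.4] [14.7 31.3] 2.2
knobtop 85 [ 0.4954 -0.0416  0.0782] [ 0.4884 -0.0551  0.074 ] [ 0.5031 -0.0236  0.0811] [495.8 -39.4] [14.7 31.2] 3.3
flange 1312 [0.4859 0.0735 0.0372] [ 0.4151 -0.0193  0.03  ] [0.5544 0.1578 0.0428] [487.   71.7] [132.1 181. ] 4.1
reader 2743 [ 0.5299 -0.2355  0.0266] [ 0.4844 -0.2878  0.02  ] [ 0.5799 -0.1731  0.0311] [ 532.4 -230.4] [111.4  90.4] 86.5
tall 114 [ 0.7158 -0.0446  0.0594] [ 0.6989 -0.062   0.0551] [ 0.7336 -0.0254  0.0641] [716.  -43.1] [35.4 32. ] 58.3
```

```bash

python3 -m creep '{"hand":[60,60,60,60,60],"delta_pos":[[0,0,0],[0,0,0],[0,0,0],[0,0,0],[0,0,0]],"turn":[-1,-1,-1,-1,-1]}' 20
python3 -m creep '{"hand":[60,60,60,60,60],"delta_pos":[[0,0,0],[0,0,0],[0,0,0],[0,0,0],[0,0,0]],"turn":[-1,-1,-1,-1,-1]}'
python3 -m creep '{"hand":[60,60,60,60,60],"delta_pos":[[0,0,0],[0,0,0],[0,0,0],[0,0,0],[0,0,0]],"turn":[-1,-1,-1,-1,-1]}'
```

```text
clock: 2.02
tcp_pos: [0.1466, -0.556, 0.2423]
orientation: [0.0, 0.94, 0.342, -0.0]
wrist_force: [-0.1, 0.6, 0.2]
finger_gap: 0.0602
clock: 2.43
tcp_pos: [0.1466, -0.5561, 0.2423]
orientation: [0.0, 0.843, 0.537, -0.0]
wrist_force: [-0.6, -0.6, 0.4]
finger_gap: 0.0599
clock: 2.85
tcp_pos: [0.1466, -0.556, 0.2423]
orientation: [0.0, 0.707, 0.707, -0.0]
wrist_force: [-0.1, 0.4, 0.9]
finger_gap: 0.0603
```

```bash

for i in 1 2 3; do :; done
python3 -m creep '{"hand":[60,60,60,60,60],"delta_pos":[[0.0323,0.0219,0],[0.0323,0.0219,0],[0.0323,0.0219,0],[0.0323,0.0219,0],[0.0323,0.0219,0]],"turn":[0,0,0,0,0]}' | head -2
python3 -m creep '{"hand":[60,60,60,60,60],"delta_pos":[[0.0323,0.0219,0],[0.0323,0.0219,0],[0.0323,0.0219,0],[0.0323,0.0219,0],[0.0323,0.0219,0]],"turn":[0,0,0,0,0]}'| head -2
python3 -m creep '{"hand":[60,60,60,60,60],"delta_pos":[[0.0323,0.0219,0],[0.0323,0.0219,0],[0.0323,0.0219,0],[0.0323,0.0219,0],[0.0323,0.0219,0]],"turn":[0,0,0,0,0]}'| head -2
python3 -m creep '{"hand":[60,60,60,60,60],"delta_pos":[[0.0323,0.0219,0],[0.0323,0.0219,0],[0.0323,0.0219,0],[0.0323,0.0219,0],[0.0323,0.0219,0]],"turn":[0,0,0,0,-0.56]}'
```

```text
clock: 3.27
tcp_pos: [0.2353, -0.426, 0.2423]
clock: 3.68
tcp_pos: [0.3234, -0.297, 0.2425]
clock: 4.1
tcp_pos: [0.4116, -0.1681, 0.2426]
clock: 4.52
tcp_pos: [0.4998, -0.0392, 0.2425]
orientation: [0.0, 0.691, 0.723, 0.0]
wrist_force: [0.5, -0.6, 1.1]
finger_gap: 0.06
```

```bash

python3 -m creep '{"hand":[50,50,50,50,50],"delta_pos":[[0,-0.004,0.03],[0,0,0.04],[0,0,0.04],[0,0,0.04],[0,0,0.02]],"turn":[0,0,0,0,0]}'
python3 - <<'E'
from cloud import *
c=shot('side','s1'); a=cv2.imread('pics/s1.png')[120:290,170:370]; cv2.imwrite('pics/s1z.png',cv2.resize(a,None,fx=3.5,fy=3.5,interpolation=cv2.INTER_CUBIC))
E
```

```text
clock: 4.93
tcp_pos: [0.4937, -0.0401, 0.1028]
orientation: [-0.002, 0.691, 0.723, -0.001]
wrist_force: [-0.7, -0.5, 0.3]
finger_gap: 0.0499
```

View pics/s1z.png

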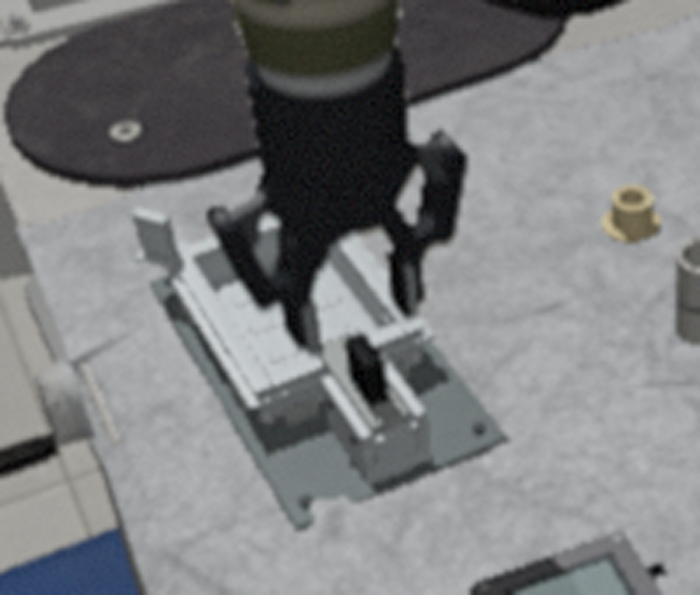

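```bash

python3 -m creep '{"hand":[50,50,50,50,50],"delta_pos":[[0,0,0],[0,0,0.015],[0,0,0.015],[0,0,0.01],[0,0,0]],"turn":[0,0,0,0,0]}'

```

```text
clock: 5.4
tcp_pos: [0.4959, -0.0409, 0.0743]
orientation: [-0.0, 0.691, 0.723, -0.0]
wrist_force: [-0.3, -0.1, 0.4]
finger_gap: 0.0502
```

```bash

python3 -m creep '{"hand":[50,50,30,14,10],"delta_pos":[[0,0,0.0065],[0,0,0.0065],[0,0,0],[0,0,0],[0,0,0]],"turn":[0,0,0,0,0]}' 40
python3 -m creep '{"hand":[8,8,8,8,8],"delta_pos":[[0,0,0],[0,0,0],[0,0,0],[-0.005,0,0],[-0.005,0,0]],"turn":[0,0,0,0,0]}'

```

```text
clock: 5.82
tcp_pos: [0.4963, -0.0409, 0.0642]
orientation: [0.0, 0.691, 0.723, 0.0]
wrist_force: [11.5, 0.5, 3.8]
finger_gap: 0.0144
clock: 6.23
tcp_pos: [0.4969, -0.0488, 0.0643]
orientation: [0.0, 0.691, 0.723, 0.001]
wrist_force: [2.6, 1.4, 2.6]
finger_gap: 0.013
```

```bash

python3 -m creep '{"hand":[8,8,8,8,8],"delta_pos":[[-0.005,0,0],[-0.006,0,0],[-0.006,0,0],[-0.004,0,0],[0,0,0]],"turn":[0,0,0,0,0]}'
python3 -m creep '{"hand":[8,8,8,8,8],"delta_pos":[[-0.002,0,0],[-0.002,0,0],[-0.001,0,0],[-0.001,0,0],[0,0,0]],"turn":[0,0,0,0,0]}'

```

```text
clock: 6.65
tcp_pos: [0.4977, -0.0669, 0.0643]
orientation: [0.001, 0.691, 0.722, -0.0]
wrist_force: [3.5, -1.7, 4.8]
finger_gap: 0.0132
clock: 7.07
tcp_pos: [0.4977, -0.0681, 0.0643]
orientation: [-0.001, 0.691, 0.723, 0.002]
wrist_force: [4.3, 10.3, 6.5]
finger_gap: 0.0132
```

```bash

python3 -m creep '{"hand":[8,20,40,40,40],"delta_pos":[[0.003,0,0],[0,0,0],[0,0,0],[0,0,0],[0,0,-0.02]],"turn":[0,0,0,0,0]}'
python3 -m creep '{"hand":[40,40,40,40,40],"delta_pos":[[0,0,-0.03],[0,0,-0.04],[0,0,-0.03],[0,0,0],[0,0,0]],"turn":[-1,-1,-1,-1,-1]}'
python3 -m creep '{"hand":[40,40,40,40,40],"delta_pos":[[0,0,0],[0,0,0],[0,0,0],[0,0,0],[0,0,0]],"turn":[-1,-1,-0.12,0,0]}'
python3 - <<'E'
from cloud import *
s=env.get_state(); M=rot(s['orientation']).as_matrix(); print(s['tcp_pos'],M); d=np.array([.4305,.1534,s['tcp_pos'][2]])-s['tcp_pos']; print(d, M.T@d/.8)
c=shot('side','s2'); P,ok=cloud(c)
m=ok&(abs(P[...,0]-.495)<.04)&(P[...,1]>-.12)&(P[...,1]<0)&(P[...,2]>.074)&(P[...,2]<.1)
a=P[m]; print(a.mean(0),cv2.minAreaRect((a[:,:2]*1000).astype(np.float32)))
E
```

```text
clock: 7.48
tcp_pos: [0.4936, -0.0673, 0.0768]
orientation: [-0.003, 0.691, 0.723, -0.002]
wrist_force: [0.4, 1.0, -0.3]
finger_gap: 0.0401
clock: 7.9
tcp_pos: [0.4975, -0.0685, 0.1613]
orientation: [0.001, 0.517, 0.856, -0.0]
wrist_force: [0.5, -0.6, -0.3]
finger_gap: 0.0403
clock: 8.32
tcp_pos: [0.4965, -0.068, 0.1594]
orientation: [-0.001, 0.438, 0.899, -0.0]
wrist_force: [0.2, -1.0, -0.1]
finger_gap: 0.0403
[ 0.4965 -0.068   0.1594] [[-0.6162  0.7876 -0.0013]
 [ 0.7876  0.6162  0.0002]
 [ 0.0009 -0.0009 -1.    ]]
[-0.066   0.2214  0.    ] [0.2688 0.1055 0.0002]
[ 0.4962 -0.0678  0.0782] ((496.7501220703125, -66.712890625), (12.896998405456543, 31.357284545898438), 3.356570243835449)
```

```bash

python3 -m creep '{"hand":[40,40,40,40,40],"delta_pos":[[0.0384,0.0151,0],[0.0384,0.0151,0],[0.0384,0.0151,0],[0.0384,0.0151,0],[0.0384,0.0151,0]],"turn":[0,0,0,0,0]}'
python3 -m creep '{"hand":[40,40,40,40,40],"delta_pos":[[0.0384,0.0151,0],[0.0384,0.0151,0],[0,0,0.03],[0,0,0.03],[0,0,0]],"turn":[0,0,0,0,0]}'
python3 -m creep '{"hand":[30,30,30,30,30],"delta_pos":[[0,0,0],[0,0,0],[0,0,0],[0,0,0],[0,0,0]],"turn":[0,0,0,0,0]}'
python3 - <<'E'
from cloud import *
s=env.get_state(); M=rot(s['orientation']).as_matrix(); print(s['tcp_pos']); d=np.array([.4305,.1534,.054])-s['tcp_pos']; print(M.T@d/.8)
for n,w in(('side',(120,230,170,300)),('top',(240,340,190,330))):
    c=shot(n,n+'3'); a=cv2.imread('pics/'+n+'3.png')[w[0]:w[1],w[2]:w[3]]; cv2.imwrite('pics/'+n+'3z.png',cv2.resize(a,None,fx=5,fy=5,interpolation=cv2.INTER_CUBIC))
E
```

```text
clock: 8.78
tcp_pos: [0.4489, 0.0912, 0.1598]
orientation: [-0.0, 0.438, 0.899, -0.0]
wrist_force: [1.5, 0.5, 0.4]
finger_gap: 0.0397
clock: 9.2
tcp_pos: [0.4274, 0.1536, 0.1084]
orientation: [-0.003, 0.437, 0.9, -0.002]
wrist_force: [-1.1, 0.2, -1.0]
finger_gap: 0.04
clock: 9.62
tcp_pos: [0.4316, 0.1531, 0.1128]
orientation: [0.001, 0.437, 0.899, 0.0]
wrist_force: [0.8, 0.5, 0.4]
finger_gap: 0.0304
[0.4316 0.1531 0.1128]
[ 0.0012 -0.0009  0.0735]
```

View pics/side3z.png

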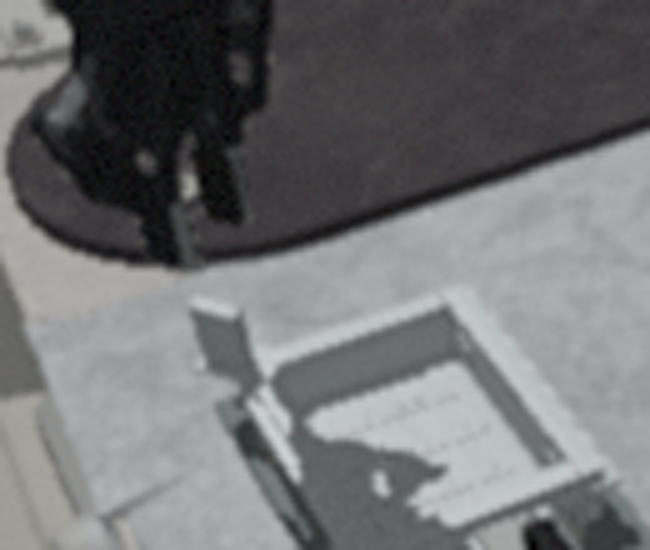

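View pics/top3z.png

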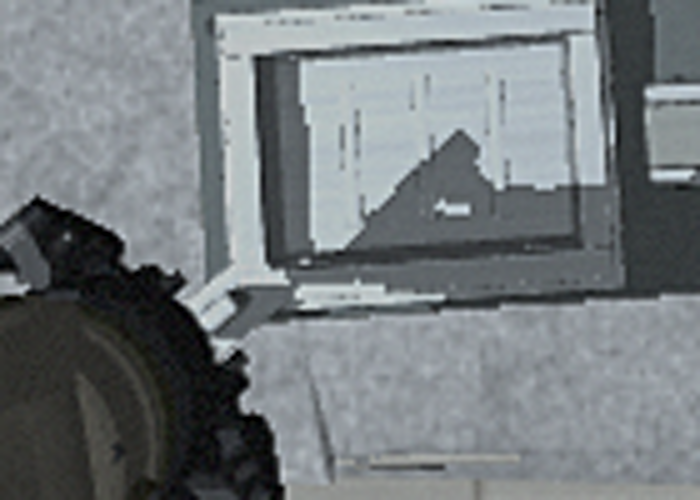

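```bash

python3 -m creep '{"hand":[30,30,30,30,30],"delta_pos":[[0.0015,-0.001,0.01],[0,0,0.02],[0,0,0.02],[0,0,0.01],[0,0,0]],"turn":[0,0,0,0,0]}'
python3 -m creep '{"hand":[30,30,30,30,30],"delta_pos":[[0,0,0.007],[0,0,0.006],[0,0,0],[0,0,0],[0,0,0]],"turn":[0,0,0,0,0]}'
python3 - <<'E'
from cloud import *
for n,w in(('side',(120,230,170,300)),):
    c=shot(n,n+'4'); a=cv2.imread('pics/'+n+'4.png')[w[0]:w[1],w[2]:w[3]]; cv2.imwrite('pics/'+n+'4z.png',cv2.resize(a,None,fx=5,fy=5,interpolation=cv2.INTER_CUBIC))
E
```

```text
clock: 10.13
tcp_pos: [0.4274, 0.1534, 0.0618]
orientation: [-0.002, 0.437, 0.899, -0.001]
wrist_force: [-0.6, -0.2, -0.8]
finger_gap: 0.0299
clock: 10.55
tcp_pos: [0.4296, 0.1538, 0.0538]
orientation: [0.0, 0.437, 0.899, 0.0]
wrist_force: [0.1, 0.4, -0.0]
finger_gap: 0.0295
```

View pics/side4z.png

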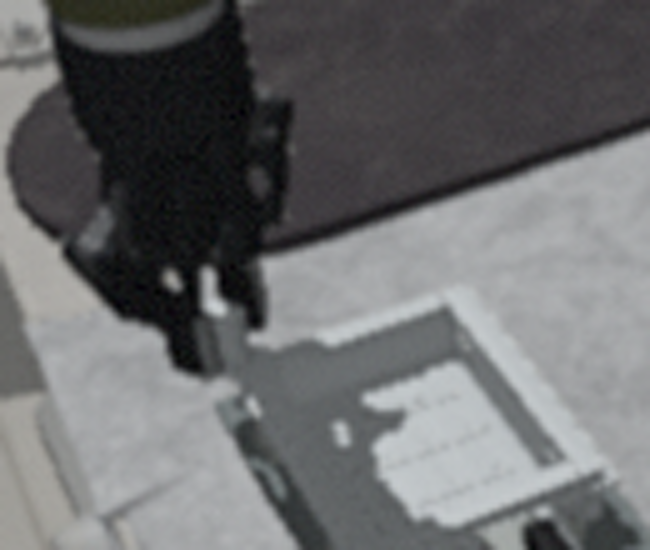

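```bash
cat > look.py <<'E'
import sys
from cloud import *
tag=sys.argv[1]
s=env.get_state(); print(s['tcp_pos'],s['wrist_force'],s['ft_torque'],s['finger_gap'])
c=shot('side','s'+tag); P,ok=cloud(c)
def med(x,y,r=.006,z0=.02,z1=.2):
    m=ok&(abs(P[...,0]-x)<r)&(abs(P[...,1]-y)<r)&(P[...,2]>z0)&(P[...,2]<z1); return np.round([m.sum(),*(np.percentile(P[...,2][m],[10,50,90])*1e3 if m.any() else [])],1)
# mag-frame points: flange +x+y corner, far corner region flange, floor points
o=np.array([.4924,.0753]);cy,sy=np.cos(.049),np.sin(.049)
for nm,x,y in(('far',50,-70),('+x+y',50,70),('+x mid',50,0),('-y@-x',-45,-71),('floorfar',30,-40),('floorc',0,0),('floor+y',20,45),('-y@+30',30,-71)):
    w=o+np.array([cy*x-sy*y,sy*x+cy*y])/1e3; print(nm,med(*w))
a=cv2.imread('pics/s'+tag+'.png')[110:260,170:350]; cv2.imwrite('pics/s'+tag+'z.png',cv2.resize(a,None,fx=4,fy=4,interpolation=cv2.INTER_CUBIC))
E
python3 -m creep '{"hand":[20,10,6,5,5],"delta_pos":[[0,0,0],[0,0,0],[0,0,0],[0,0,0],[0,0,0]],"turn":[0,0,0,0,0]}' 25
python3 look.py 5
python3 -m creep '{"hand":[5,5,5,5,5],"delta_pos":[[-0.0008,0,-0.0025],[-0.0008,0,-0.0025],[-0.0008,0,-0.0025],[-0.0008,0,-0.0025],[-0.0008,0,-0.0025]],"turn":[0,0,0,0,0]}'
python3 look.py 6
```

```text
clock: 11.02
tcp_pos: [0.4298, 0.154, 0.0538]
orientation: [0.0, 0.437, 0.899, 0.0]
wrist_force: [0.8, 1.9, 2.0]
finger_gap: 0.0084
[0.4298 0.154  0.0538] [0.7611 1.9204 1.9698] [ 0.157  -0.2442  0.0293] 0.008399580343236943
far [34.  23.5 37.3 40.7]
+x+y [11.  38.6 39.4 40.9]
+x mid [15.  37.8 39.9 40.7]
-y@-x [51.  22.9 34.4 40.3]
floorfar [0]
floorc [ 2.  20.1 20.3 20.6]
floor+y [0]
-y@+30 [43.  23.5 37.7 41.5]
clock: 11.48
tcp_pos: [0.431, 0.1512, 0.0634]
orientation: [-0.0, 0.437, 0.899, -0.0]
wrist_force: [0.4, 1.2, -3.4]
finger_gap: 0.0088
[0.431  0.1512 0.0634] [ 0.3944  1.176  -3.4296] [ 0.4992 -0.0087  0.1178] 0.008833937218809805
far [31.  26.5 37.8 40. ]
+x+y [10.  43.6 45.  45.7]
+x mid [15.  41.2 41.8 43.1]
-y@-x [53.  24.2 38.3 42.3]
floorfar [ 1.  20.4 20.4 20.4]
floorc [15.  20.5 21.2 22.1]
floor+y [17.  20.7 22.3 23.2]
-y@+30 [42.  24.4 37.4 40.5]
```

View pics/s6z.png

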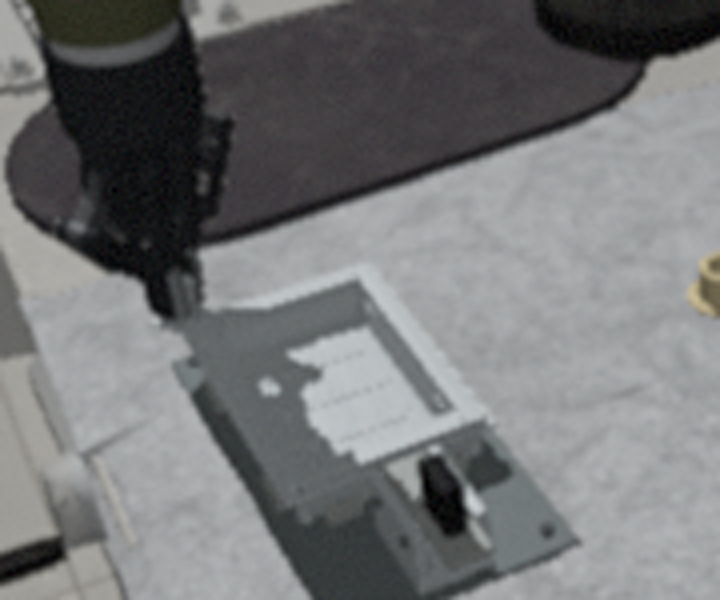

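```bash

python3 -m creep '{"hand":[5,5,5,5,5],"delta_pos":[[-0.001,0,-0.0025],[-0.001,0,-0.0025],[-0.001,0,-0.0025],[-0.001,0,-0.0025],[-0.001,0,-0.0025]],"turn":[0,0,0,0,0]}'
python3 look.py 7
python3 -m creep '{"hand":[5,5,5,5,5],"delta_pos":[[-0.0012,0,-0.0025],[-0.0012,0,-0.0025],[-0.0012,0,-0.0025],[-0.0012,0,-0.0025],[-0.0012,0,-0.0025]],"turn":[0,0,0,0,0]}'
python3 look.py 8
```

```text
clock: 11.95
tcp_pos: [0.4335, 0.148, 0.0736]
orientation: [-0.0, 0.437, 0.899, -0.0]
wrist_force: [0.0, 1.1, -1.9]
finger_gap: 0.0087
[0.4335 0.148  0.0736] [ 0.0397  1.0527 -1.9304] [0.4359 0.1786 0.0596] 0.008733166928914132
far [31.  24.1 39.9 41.1]
+x+y [ 8.  51.4 52.5 53.4]
+x mid [20.  44.7 46.1 47.8]
-y@-x [56.  25.2 35.5 46.2]
floorfar [11.  20.8 21.3 23.1]
floorc [19.  25.7 26.6 27.9]
floor+y [21.  26.5 29.2 30.4]
-y@+30 [35.  23.1 40.1 42.5]
clock: 12.42
tcp_pos: [0.4362, 0.1445, 0.0835]
orientation: [-0.001, 0.437, 0.899, -0.0]
wrist_force: [-4.1, 3.3, -1.2]
finger_gap: 0.0079
[0.4362 0.1445 0.0835] [-4.1459  3.3296 -1.173 ] [ 0.7185  0.7435 -0.1516] 0.00791955219539903
far [26.  23.5 41.1 43.5]
+x+y [ 5.  57.6 58.4 60.2]
+x mid [27.  49.  51.  52.5]
-y@-x [55.  23.  34.  51.6]
floorfar [21.  23.8 24.9 26.8]
floorc [19.  31.3 32.8 33.9]
floor+y [19.  34.5 35.8 37.7]
-y@+30 [29.  24.2 42.5 43.5]
```

View pics/s8z.png

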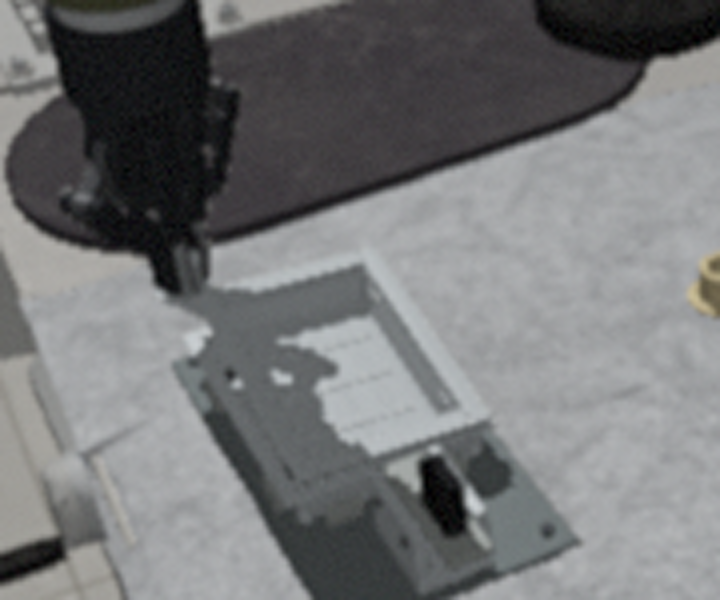

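```bash

python3 -m creep '{"hand":[5,5,5,5,5],"delta_pos":[[-0.001,0,-0.001],[-0.0014,0,-0.002],[-0.0014,0,-0.002],[-0.0014,0,-0.002],[0,0,0]],"turn":[0,0,0,0,0]}' 20
python3 look.py 9
python3 - <<'E'
from cloud import *
for n in('top','side'):
    shot(n)
    for t in('far_corner','tab','lower_tray','top_tray'):
        print(n,t,[(round(d['score'],2),np.round(d['location'],1)) for d in env.pinpoint(n,t)[:2]])
E
```

```text
clock: 12.88
tcp_pos: [0.4388, 0.1416, 0.0892]
orientation: [-0.001, 0.437, 0.9, 0.0]
wrist_force: [-3.4, 3.4, 0.7]
finger_gap: 0.0082
[0.4388 0.1416 0.0892] [-3.3952  3.4292  0.6825] [ 1.0058  0.9438 -0.0774] 0.008200159294107667
far [35.  22.5 42.3 43.6]
+x+y [ 2.  61.3 61.4 61.6]
+x mid [26.  49.  52.9 54.2]
-y@-x [56.  23.  35.  53.2]
floorfar [23.  24.5 26.  28.1]
floorc [22.  33.5 35.4 37. ]
floor+y [24.  38.1 39.6 41.3]
-y@+30 [26.  21.8 37.6 44.6]
top far_corner [(0.85, array([239. , 308.9]))]
top tab [(0.82, array([300. , 234.6]))]
top lower_tray []
top top_tray [(0.96, array([267.6, 278.3])), (0.41, array([243.9, 428.4]))]
side far_corner [(0.67, array([216.2, 293. ]))]
side tab [(0.65, array([172., 216.]))]
side lower_tray [(0.91, array([213.7, 256.3]))]
side top_tray [(0.97, array([206.5, 254.2])), (0.45, array([299.7, 339.7]))]
```

View pics/s9z.png

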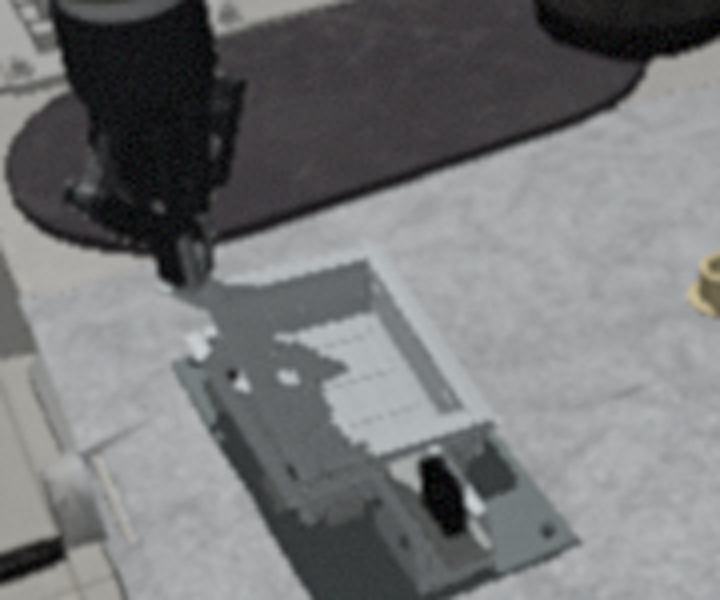

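```bash

python3 -m creep '{"hand":[5,5,5,5,5],"delta_pos":[[0,0,0],[0.001,0,-0.001],[0.001,0,-0.004],[0,0,-0.006],[0,0,-0.008]],"turn":[0,0,0,0,0]}' 60
python3 look.py 10
python3 -m creep '{"hand":[5,5,5,5,5],"delta_pos":[[0,0,-0.01],[0,0,-0.015],[0,0,-0.015],[0,0,-0.015],[0,0,-0.015]],"turn":[0,0,0,0,0]}'
python3 -m creep '{"hand":[5,5,5,5,5],"delta_pos":[[0,0,-0.015],[0,0,-0.01],[0,0,-0.01],[0,0,0],[0,0,0]],"turn":[0,0,0,0,0]}'
python3 - <<'E'
from cloud import *
s=env.get_state(); print(s['tcp_pos'],s['wrist_force'],s['ft_torque'],s['finger_gap'])
shot('top','t11')
c=shot('side','s11'); P,ok=cloud(c)
for z0 in(.05,.1,.2,.3):
    m=ok&(P[...,2]>z0)&(P[...,2]<.6)&(P[...,0]>.5)&(P[...,0]<.95)&(P[...,1]>.16)&(P[...,1]<.5)
    a=P[m]; print(z0,len(a),a[np.argsort(np.hypot(a[:,0]-.58,a[:,1]-.25))[:3]] if len(a) else '')
E
```

```text
clock: 13.85
tcp_pos: [0.439, 0.1421, 0.1049]
orientation: [0.001, 0.437, 0.899, -0.0]
wrist_force: [-0.5, -0.9, -0.5]
finger_gap: 0.0076
[0.439  0.1421 0.1049] [-0.5255 -0.8623 -0.4918] [ 0.001   0.0709 -0.0018] 0.007638194574949228
far [49.  24.3 57.3 60.2]
+x+y [ 3.  77.7 77.8 78.9]
+x mid [27.  61.7 68.3 70.4]
-y@-x [58.  24.5 52.4 69.8]
floorfar [24.  40.5 42.6 44.1]
floorc [22.  49.5 51.6 53.3]
floor+y [19.  54.6 55.5 57. ]
-y@+30 [38.  24.3 40.  60.9]
clock: 14.32
tcp_pos: [0.4386, 0.1422, 0.1616]
orientation: [0.001, 0.437, 0.899, 0.0]
wrist_force: [0.3, -0.1, -0.6]
finger_gap: 0.0077
clock: 14.73
tcp_pos: [0.4386, 0.1423, 0.1886]
orientation: [0.0, 0.437, 0.899, 0.0]
wrist_force: [0.3, 0.8, -0.9]
finger_gap: 0.0076
[0.4386 0.1423 0.1886] [ 0.2759  0.793  -0.9382] [0.0755 0.043  0.0466] 0.007640980252884721
0.05 7622 [[0.7105 0.2542 0.1078]
 [0.7108 0.2495 0.1043]
 [0.7109 0.2498 0.1013]]
0.1 7502 [[0.7105 0.2542 0.1078]
 [0.7108 0.2495 0.1043]
 [0.7109 0.2498 0.1013]]
0.2 5344 [[0.7162 0.2362 0.3002]
 [0.716  0.2655 0.2637]
 [0.7171 0.2476 0.2532]]
0.3 2841 [[0.7162 0.2362 0.3002]
 [0.7164 0.2366 0.3022]
 [0.7179 0.2395 0.3032]]
```

View pics/s11.png

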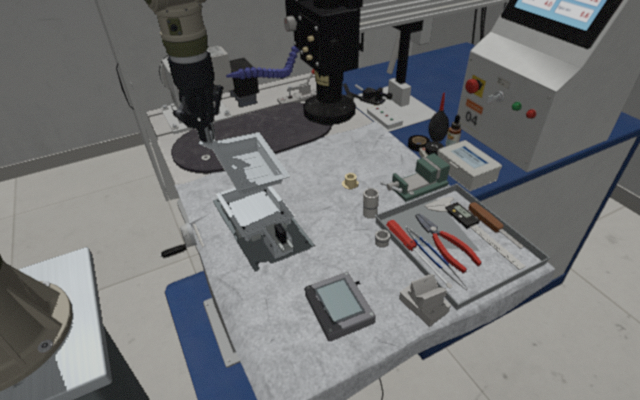

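View pics/t11.png

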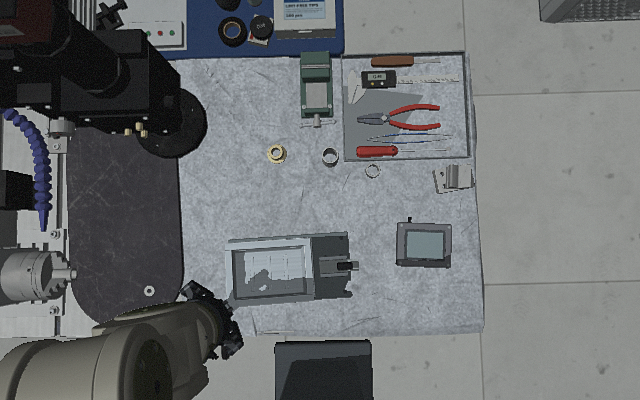

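```bash

python3 -m creep '{"hand":[5,5,5,5,5],"delta_pos":[[-0.002,0.02,0],[-0.002,0.03,0],[-0.002,0.03,0],[-0.002,0.03,0],[-0.004,0.03,0]],"turn":[0,0,0,0,0]}'
python3 -m creep '{"hand":[5,5,5,5,5],"delta_pos":[[-0.004,0.03,0],[-0.004,0.02,0],[0,0.01,0.01],[0,0,0.02],[0,0,0.02]],"turn":[0,0,0,0,0]}'
python3 -m creep '{"hand":[5,5,5,5,5],"delta_pos":[[0,0,0.02],[0,0,0.015],[0,0,0.01],[0,0,0],[0,0,0]],"turn":[0,0,0,0,0]}'
cat > tray.py <<'E'
import sys
from cloud import *
from h import *
tag=sys.argv[1]
s=env.get_state(); M=rot(s['orientation']).as_matrix(); t=np.array(s['tcp_pos']); print(t,s['wrist_force'],s['ft_torque'],s['finger_gap'],s['clock'])
for n in sys.argv[2:]:
    c=shot(n,n[0]+tag); P,ok=cloud(c)
    # floor of tray: expected in tool frame: centre 99.6mm inward (-x tool), floor region; collect points in tray floor disk
    q=(P-t)@M   # tool frame, z down
    cx,cy=-.0996,0
    # magazine axes in tool xy: tray x dir=( -.582,.813) tool comps ; tray y dir=(.813,.582)
    dx,dy=q[...,0]-cx,q[...,1]-cy
    tx=-.582*dx+.813*dy; ty=.813*dx+.582*dy
    m=ok&(abs(tx)<.03)&(abs(ty)<.045)&(q[...,2]>.0)&(q[...,2]<.12)
    a=P[m]
    if len(a)<20: print(n,'few',len(a)); continue
    for _ in range(4):
        A=np.c_[a[:,:2]-a[:,:2].mean(0),np.ones(len(a))]; k=np.linalg.lstsq(A,a[:,2],rcond=None)[0]; r=a[:,2]-A@k; a=a[abs(r)<max(.003,1.5*r.std())]
    g=k[:2]@M[:2,:2]; cen=t+M@np.array([cx,cy,0]); zc=k[2]+k[:2]@(cen[:2]-a[:,:2].mean(0))
    print(n,len(a),'tilt along tool x, y deg',np.degrees(np.arctan(g)),'floor z at centre',round(zc,4),'std',round(r.std(),4))
E
python3 tray.py 12 side top
```

```text
clock: 15.25
tcp_pos: [0.5325, 0.2047, 0.1872]
orientation: [-0.001, 0.437, 0.899, -0.001]
wrist_force: [-0.4, -0.4, -0.4]
finger_gap: 0.0081
clock: 15.67
tcp_pos: [0.5739, 0.2288, 0.1467]
orientation: [-0.0, 0.437, 0.9, -0.0]
wrist_force: [-0.1, -0.3, 0.0]
finger_gap: 0.0079
clock: 16.08
tcp_pos: [0.5731, 0.2284, 0.1115]
orientation: [-0.001, 0.437, 0.899, -0.001]
wrist_force: [1.1, 0.6, -0.5]
finger_gap: 0.0077
[0.5731 0.2284 0.1115] [ 1.0919  0.6284 -0.5074] [0.0082 0.0473 0.0024] 0.007730602289531293 16.0833
side 467 tilt along tool x, y deg [32.1521 24.9785] floor z at centre 0.0403 std 0.0119
top 1280 tilt along tool x, y deg [10.4538  0.0658] floor z at centre 0.0565 std 0.0014
```

View pics/s12.png

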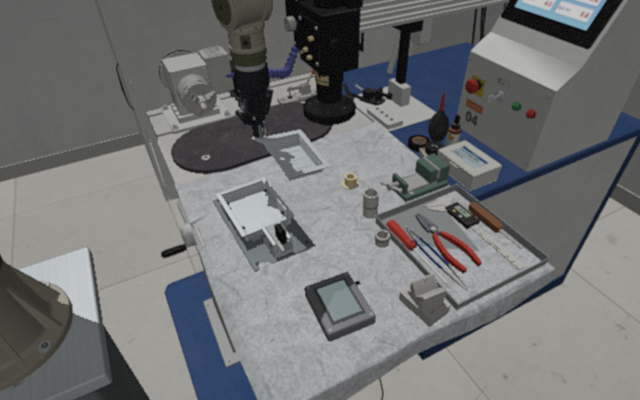

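View pics/t12.png

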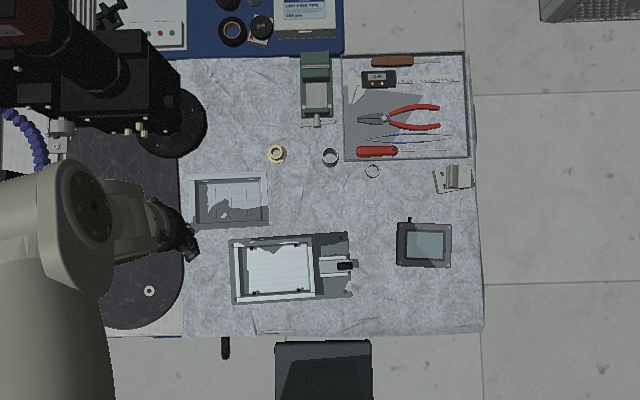

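```bash

python3 -m creep '{"hand":[5,5,5,5,5],"delta_pos":[[0,0,0.01],[0,0,0.012],[0,0,0.012],[0,0,0.008],[0,0,0]],"turn":[0,0,0,0,0]}' 30
python3 -m creep '{"hand":[5,5,5,5,5],"delta_pos":[[0,0,0.002],[0,0,0.002],[0.001,0,0.002],[0.001,0,0.0025],[0.001,0,0.0025]],"turn":[0,0,0,0,0]}'
python3 tray.py 13 top
```

```text
clock: 16.6
tcp_pos: [0.5724, 0.2282, 0.0762]
orientation: [-0.001, 0.437, 0.899, -0.001]
wrist_force: [-0.1, -0.2, -1.0]
finger_gap: 0.0081
clock: 17.02
tcp_pos: [0.5728, 0.2306, 0.0701]
orientation: [0.0, 0.437, 0.899, 0.0]
wrist_force: [0.2, -0.5, 0.4]
finger_gap: 0.0074
[0.5728 0.2306 0.0701] [ 0.1855 -0.4592  0.424 ] [-0.271  -0.178   0.0358] 0.007357987127625564 17.0167
top 1186 tilt along tool x, y deg [ 9.9437 -0.0987] floor z at centre 0.0148 std 0.0014
```

```bash

python3 -m creep '{"hand":[5,5,5,5,5],"delta_pos":[[0.0013,0,0.0035],[0.0013,0,0.0035],[0.0013,0,0.0035],[0.0012,0,0.0035],[0.0012,0,0.0035]],"turn":[0,0,0,0,0]}'
python3 tray.py 14 top
python3 -m creep '{"hand":[5,5,5,5,5],"delta_pos":[[0.0012,0,0.0035],[0.0011,0,0.0035],[0.001,0,0.0035],[0.001,0,0.0035],[0,0,0.003]],"turn":[0,0,0,0,0]}'
python3 tray.py 15 top
```

```text
clock: 17.48
tcp_pos: [0.5694, 0.2348, 0.0559]
orientation: [0.0, 0.437, 0.9, 0.0]
wrist_force: [-2.0, 1.7, 3.5]
finger_gap: 0.0078
[0.5694 0.2348 0.0559] [-1.994   1.7063  3.4632] [-0.027   0.0043  0.0123] 0.007843903951875572 17.4833
top 1132 tilt along tool x, y deg [ 4.9946 -0.1695] floor z at centre 0.0096 std 0.0014
clock: 17.95
tcp_pos: [0.5669, 0.2375, 0.0418]
orientation: [-0.0, 0.437, 0.9, 0.0]
wrist_force: [-1.8, 3.1, 5.3]
finger_gap: 0.0079
[0.5669 0.2375 0.0418] [-1.8229  3.1429  5.2547] [ 0.0207 -0.0139  0.0204] 0.007861301523496575 17.95
top 1115 tilt along tool x, y deg [0.0836 0.0272] floor z at centre 0.0042 std 0.0014
```

```bash

python3 -m creep '{"hand":[5,5,5,5,5],"delta_pos":[[0,0,0],[0,0,-0.003],[0,0,-0.006],[0,0,-0.01],[0,0,-0.015]],"turn":[0,0,0,0,0]}' 80
python3 -m creep '{"hand":[5,5,5,5,5],"delta_pos":[[0,0,-0.02],[0,0,-0.025],[0,0,-0.03],[0,0,-0.03],[0,0,-0.015]],"turn":[0,0,0,0,0]}'
python3 -m creep '{"hand":[5,5,5,5,5],"delta_pos":[[0,0,-0.005],[0,0,-0.003],[0,0,0],[0,0,0],[0,0,0]],"turn":[0,0,0,0,0]}'
python3 tray.py 16 top
```

```text
clock: 18.42
tcp_pos: [0.5662, 0.2367, 0.0688]
orientation: [-0.001, 0.437, 0.899, -0.001]
wrist_force: [-0.7, -0.4, -0.8]
finger_gap: 0.0076
clock: 18.83
tcp_pos: [0.5684, 0.2373, 0.1692]
orientation: [0.001, 0.437, 0.899, 0.001]
wrist_force: [0.7, -0.4, 0.1]
finger_gap: 0.0073
clock: 19.25
tcp_pos: [0.5664, 0.237, 0.1704]
orientation: [-0.001, 0.437, 0.899, -0.001]
wrist_force: [-0.5, -0.2, -0.9]
finger_gap: 0.0074
[0.5664 0.237  0.1704] [-0.4926 -0.1924 -0.8972] [0.079  0.0533 0.0312] 0.007414101428615865 19.25
top 1543 tilt along tool x, y deg [ 0.5306 -0.1044] floor z at centre 0.1318 std 0.0013
```

Level is held (0.5°). Now I'll carry it to the reader.

```bash

python3 -m creep '{"hand":[5,5,5,5,5],"delta_pos":[[-0.006,-0.008,0],[-0.012,-0.016,0],[-0.0165,-0.0212,0],[-0.0165,-0.0212,0],[-0.0165,-0.0212,0]],"turn":[0,0,0,0,0]}'
python3 -m creep '{"hand":[5,5,5,5,5],"delta_pos":[[-0.0165,-0.0212,0],[-0.0165,-0.0212,0],[-0.0165,-0.0212,0],[-0.0165,-0.0212,0],[-0.0165,-0.0212,0]],"turn":[0,0,0,0,0]}'
python3 -m creep '{"hand":[5,5,5,5,5],"delta_pos":[[-0.0165,-0.0212,0],[-0.0165,-0.0212,0],[-0.0165,-0.0212,0],[-0.0165,-0.0212,0],[-0.0165,-0.0212,0]],"turn":[0,0,0,0,0]}'
python3 -m creep '{"hand":[5,5,5,5,5],"delta_pos":[[-0.0165,-0.0212,0],[-0.0165,-0.0212,0],[-0.0165,-0.0212,0],[-0.012,-0.016,0],[-0.006,-0.01,0]],"turn":[0,0,0,0,0]}'
python3 -m creep '{"hand":[5,5,5,5,5],"delta_pos":[[-0.005,-0.006,0],[0,0,0],[0,0,0],[0,0,0],[0,0,0]],"turn":[0,0,0,0,0]}'
python3 tray.py 17 top side
python3 - <<'E'
from cloud import *
for n in('top','side'):
    c=shot(n); P,ok=cloud(c); t=np.array(env.get_state()['tcp_pos'])
    print(t)
    for d in env.pinpoint(n,'top_tray')[:2]: print(n,round(d['score'],2),at_z(c,d['location'],.1275))
    m=ok&(P[...,2]>.146)&(P[...,2]<.165)&(abs(P[...,0]-.53)<.12)&(P[...,1]<-.14)&(P[...,1]>-.36)
    cc,lab,st,_=cv2.connectedComponentsWithStats(m.astype(np.uint8)); i=1+np.argmax(st[1:,4])
    a=P[lab==i]; print(len(a),cv2.minAreaRect((a[:,:2]*1000).astype(np.float32)),np.median(a[:,2]))
# glass in the initial top picture
im=cv2.imread('pics/top0.png'); c=shot('top')
v=im[215:275,390:460].astype(int); g=(v[...,1]-v[...,2]>8)&(v[...,1]>120); k=np.argwhere(g)
cc,lab,st,ce=cv2.connectedComponentsWithStats(g.astype(np.uint8)); i=1+np.argmax(st[1:,4]); print(st[i],ce[i])
r=cv2.minAreaRect(np.argwhere(lab==i).astype(np.float32)); print(r, at_z(c,(215+r[0][0],390+r[0][1]),.0275))
E
```

```text
clock: 19.72
tcp_pos: [0.5447, 0.1503, 0.1713]
orientation: [-0.0, 0.437, 0.9, -0.0]
wrist_force: [0.7, -0.4, -0.4]
finger_gap: 0.0071
clock: 20.13
tcp_pos: [0.5187, 0.0458, 0.1715]
orientation: [-0.0, 0.437, 0.899, -0.0]
wrist_force: [0.3, 0.5, -0.8]
finger_gap: 0.0075
clock: 20.55
tcp_pos: [0.4927, -0.0584, 0.1715]
orientation: [-0.0, 0.437, 0.899, -0.0]
wrist_force: [1.2, -0.7, -0.7]
finger_gap: 0.0075
clock: 20.97
tcp_pos: [0.4699, -0.1457, 0.1716]
orientation: [-0.0, 0.438, 0.899, -0.0]
wrist_force: [-0.4, -0.1, -0.6]
finger_gap: 0.0077
clock: 21.38
tcp_pos: [0.4696, -0.1492, 0.1718]
orientation: [-0.0, 0.437, 0.9, 0.0]
wrist_force: [0.1, 0.8, -0.1]
finger_gap: 0.0074
[ 0.4696 -0.1492  0.1718] [ 0.0556  0.7736 -0.062 ] [0.0712 0.0602 0.0308] 0.007426959515450516 21.3833
top 1453 tilt along tool x, y deg [ 0.583  -0.1734] floor z at centre 0.1337 std 0.0013
side 1629 tilt along tool x, y deg [ 0.5227 -0.0696] floor z at centre 0.1335 std 0.0009
[ 0.4697 -0.1494  0.1719]
top 0.86 [ 0.5357 -0.2298  0.1275]
1510 ((530.8162841796875, -228.01629638671875), (109.93408966064453, 150.2954559326172), 2.571089267730713) 0.15604493215658383
[ 0.4696 -0.1496  0.1719]
side 0.92 [ 0.5338 -0.226   0.1275]
2406 ((520.8126831054688, -224.58950805664062), (129.03257751464844, 159.35821533203125), 2.829622507095337) 0.15594814784951663
[ 17  17  36  27 847] [34.4805 29.6623]
((29.75754737854004, 34.423583984375), (35.48821258544922, 25.019840240478516), 87.51044464111328) [ 0.5334 -0.2302  0.0275]
```

View pics/s17.png

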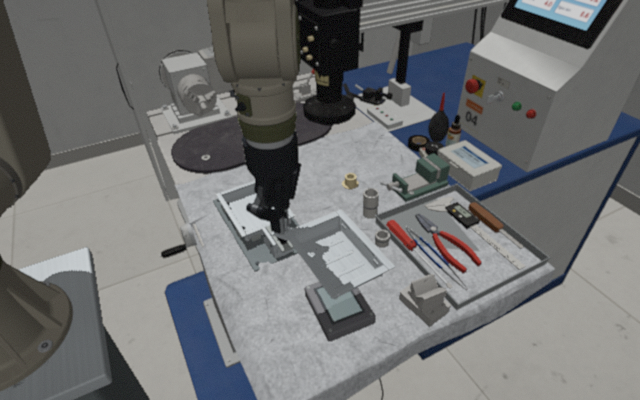

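View pics/t17.png

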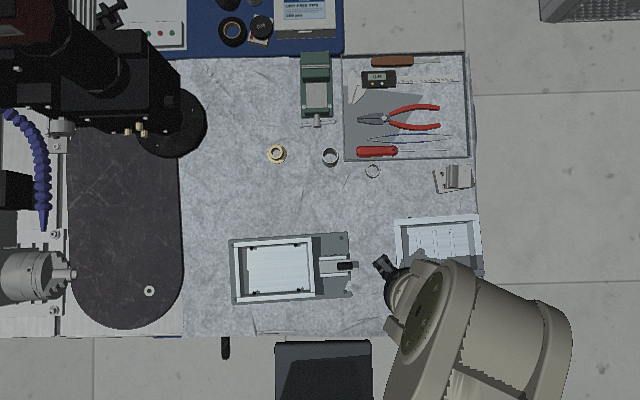

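```bash

python3 -m creep '{"hand":[5,5,5,5,5],"delta_pos":[[-0.002,0,0.0006],[-0.002,0,0.0006],[0,0,0],[0,0,0],[0,0,0]],"turn":[0,0,0,0,0]}'
python3 -m creep '{"hand":[5,5,5,5,5],"delta_pos":[[0,0,0],[0,0,0],[0,0,0],[0,0,0],[0,0,0]],"turn":[0,0,0,0,0]}'
python3 tray.py 18 top side
python3 - <<'E'
from cloud import *
c=shot('top'); P,ok=cloud(c)
def rect(x0,x1,y0,y1,z0,z1,nm):
    m=ok&(P[...,0]>x0)&(P[...,0]<x1)&(P[...,1]>y0)&(P[...,1]<y1)&(P[...,2]>z0)&(P[...,2]<z1); a=P[m]; print(nm,len(a),cv2.minAreaRect((a[:,:2]*1000).astype(np.float32)),np.round(np.percentile(a[:,2],[10,50,90]),4))
rect(.45,.65,-.34,-.14,.146,.165,'top flange')
rect(.41,.57,-.02,.17,.029,.042,'lower flange')
rect(.46,.53,-.12,-.02,.074,.09,'knob')
rect(.69,.76,-.09,0,.055,.1,'tall')
for t in('bush','tall_sleeve','short_sleeve'):
    print(t,[at_z(c,d['location'],0) for d in env.pinpoint('top',t)[:1]])
s=env.get_state(); print(abs(np.array(s['qvel'])).max(),s['clock'])
E
python3 - <<'E'
import cv2
a=cv2.imread('pics/t18.png')[222:322,215:365]; cv2.imwrite('pics/t18z.png',cv2.resize(a,None,fx=5,fy=5,interpolation=cv2.INTER_CUBIC))
E
```

```text
clock: 22.15
tcp_pos: [0.4714, -0.1526, 0.1709]
orientation: [-0.0, 0.437, 0.899, -0.0]
wrist_force: [-0.5, -1.0, -0.3]
finger_gap: 0.0075
clock: 22.57
tcp_pos: [0.4715, -0.1525, 0.171]
orientation: [0.0, 0.437, 0.899, -0.0]
wrist_force: [0.1, 0.2, -1.2]
finger_gap: 0.0074
[ 0.4715 -0.1525  0.171 ] [ 0.0787  0.2019 -1.2224] [ 0.0609  0.041  -0.0188] 0.007393401302347058 22.5667
top 1408 tilt along tool x, y deg [ 0.4773 -0.0541] floor z at centre 0.1329 std 0.0013
side 1627 tilt along tool x, y deg [ 0.5378 -0.068 ] floor z at centre 0.1327 std 0.0009
top flange 1442 ((533.2189331054688, -231.40274047851562), (108.55769348144531, 150.51727294921875), 2.424053430557251) [0.1513 0.1552 0.1571]
lower flange 1271 ((493.13055419921875, 74.69371032714844), (119.94908905029297, 158.56227111816406), 2.446852684020996) [0.0313 0.0335 0.0357]
knob 114 ((498.08258056640625, -65.91674041748047), (13.77106761932373, 29.296531677246094), 3.005049705505371) [0.077  0.0792 0.0814]
tall 102 ((717.6329345703125, -44.820648193359375), (31.758047103881836, 34.39329528808594), 88.83345031738281) [0.0576 0.0614 0.0632]
bush [array([0.7316, 0.0671, 0.    ])]
tall_sleeve [array([ 0.7178, -0.0475,  0.    ])]
short_sleeve [array([ 0.6859, -0.1306,  0.    ])]
0.0010635407994064804 22.8667
```

View pics/t18z.png

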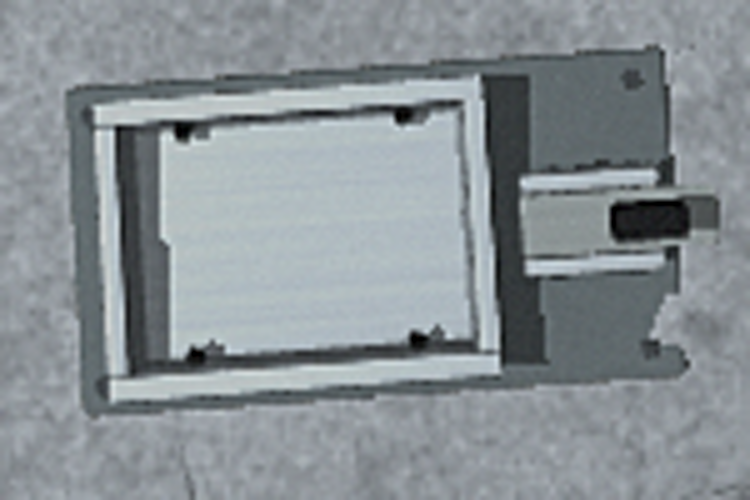

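The lower tray's flange reads 119.9 x 158.6 mm, centred at (0.493, 0.075) and about 34 mm high, so it is still seated. The tongue is clear of the trays. I'm handing in.

```bash
python3 -c "
from workcell import env
env.hand_in(); print(env.get_state()['clock'])"
```

```text
the job is handed in; nothing more can be done
the job is handed in; nothing more can be done
```

I drew the hold-down back, peeled and removed the top tray, and handed the job in at about 23 s with the tray held level over the code reader's window.

- **Hold-down:** I pulled it about 27.5 mm until it met its stop (force rose to about 10 N). The last check showed the knob still back at its stop and the tongue clear.
- **Peel:** I lifted the tab along an arc. At 30 mm tab lift, the far corner was about 2.4 mm up. At 36 mm it was about 4 mm up, so it rose slightly because friction in the grip began to lift it. The tray was tilted about 10° when I lifted it out.
- **Extra step:** The moves could not tilt the tool, so I set the tray down lightly on clear worktop behind the magazine to turn it level in the grip. The force there was about 5 N.
- **Final checks:**
  - The tray was centred at (0.533, -0.231) m, against (0.533, -0.230) m for the window.
  - Its underside was about 10.1 cm above the glass, the tilt about 0.5°, and the arm was still.
  - The lower tray was seated, and the bush and sleeves were where they started, to within about 5 mm (detector scatter).
- **Disagreements:** The network's readings of the tray centre and the side camera's flange rectangle differed from the top camera's depth result by a few mm, up to 10 mm for the rectangle, where the arm's shadow and the camera angle distorted it. I relied on the top camera's depth.

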